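# Hook the bushing plate into the drill jig and clamp it

### The job

Get the drill jig ready for drilling the flat bar that lies in it: flip the toggle clamp's red lever fully open, hook the loose bushing plate's two tabs under the jig's heel lip at a tilt, swing the plate down flat onto the rails without letting it slap, and flip the lever back until its pad presses on the plate. Leave the other things on the bench where they stand.

Things in the scene. Friction and masses are not known exactly. Their poses are not given: they have to be found in the camera images.
- jig: Drill jig fixed to the bench: aluminium base 124 x 288 x 12 mm (x = -62..62, y = -185..103). Origin on the bench straight under the middle of the seat of the bushing plate; z up, +y to the heel, -y to the toggle clamp. The plate cannot drop in flat between heel lip and end stops: it must enter tabs first, tilted about 15 to 25 degrees (the other end high), and swing down about the heel.
- jig_seat (a point): Seat centre, at jig x = 0, y = 0, z = 35 mm, axes as the jig's. Two steel rails (x = +-37 to +-49, y = -70..71) carry the plate, tops z = 35. The seated plate's origin is here, with play of 2 mm in x, +2 to -4 mm in y. The flat bar (30 x 90 x 8) lies fixed between the rails, y = -36..54, top z = 32; small locators round it are lower.
- heel_lip (a point): Middle of the lower front edge of the heel lip: jig x = 0, y = 71.5, z = 43 mm; axes as the jig's. The lip runs across the whole width, top z = 53. The slot under it is open for x = -39..39, down to z = 12; its back is at y = 87, the heel block ends at y = 99.
- end_stops (a point): Midway between the faces of the two end stops: jig x = 0, y = -74, z = 44 mm (their tops); the stops span x = +-37 to +-49. Axes as the jig's. Dark side guides keep the plate straight: inner faces x = +-52 up to z = 41, flared outwards above (to z = 55, x = +-62), at y = -64..-40 and y = 48..71.5.
- plate: Loose aluminium bushing plate 100 (x) x 140 (y) x 8 mm, 0.28 to 0.56 kg. Origin: centre of its underside; z up; starts flat on the bench, handle up. Two tabs, 20 wide, 5 thick, flush with the underside, at x = +-12 to +-32, stick out 13 mm from the +y edge. The last 20 mm at the -y edge are 5 mm thick: the clamp presses there. Two dark bushings (18 across, 14 high) at y = 41 and -23.
- plate_handle (a point): Grip point on the plate's black bar handle, between the bushings: bar 14 mm wide (x), 46 mm long (y), from z = 37 to 50 mm above the plate's underside, on two legs. This point: plate x = 0, y = 9, z = 43 mm. Axes as the plate's.
- plate_tabs (a point): Point midway between the tips of the plate's two tabs (plate x = 0, y = 83, z = 2.5 mm). Axes as the plate's.
- clamp_lever (a joint): Toggle clamp lever, rad. 0 = closed (arm level, reaching over the seat's -y end; red handle up, leaning to jig -y). Grows as the handle is swung away from the heel and down, to 1.36 = open (arm upright, handle level). Stays where it is left; takes about 3 N at the handle. On the seated plate it stops firmly at about 0.11 (pad on the plate); above 0.135 it does not hold the plate.
- lever_grip (a point): Middle of the red lever handle (20 mm thick, 65 mm long), 101 mm from the hinge. At joint value q it lies at jig x = 0, y = -140 - 101 sin(0.26 + q), z = 44 + 101 cos(0.26 + q) mm: q = 0 at y = -166, z = 142; q = 1.36 at y = -241, z = 39. The hinge line is parallel to jig x through jig y = -140, z = 44.
- fin_0: Bystander: upright aluminium fin, 238 mm high, on a foot plate 70 (x) x 120 (y) mm. Origin under the middle of the foot.
- fin_1: Bystander: a second fin just like fin_0. Origin under the middle of the foot.
- glue_bottle: Bystander: small bottle, 43 mm across, 128 high, standing beside the jig. Origin under its middle.
- tape_measure: Bystander: tape measure, 37 x 80 x 69 mm, standing beside the jig. Origin under its middle.

How it is judged (in metres and radians):
On the way, in this order (a step that is already met when the one before it is completed fails the run):
1. the clamp lever is flipped open (past 1.0 rad) (value of joint clamp_lever above 1 rad), for 0.2 s.
2. the plate's tabs are hooked under the heel lip while the plate is tilted by more than 3 degrees (y of plate_tabs in the frame of jig between 0.075 and 0.09 m and z of plate_tabs in the frame of jig between 0.012 and 0.043 m and x of plate_tabs in the frame of jig between -0.01 and 0.01 m and angle between plate's own z axis and vertical above 0.06 rad), for 0.1 s.
3. the plate lies flat on the rails with its tabs under the lip (x of plate in the frame of jig_seat between -0.005 and 0.005 m and y of plate in the frame of jig_seat between -0.007 and 0.005 m and z of plate in the frame of jig_seat between -0.003 and 0.003 m and y of plate_tabs in the frame of jig between 0.074 and 0.09 m and angle between plate's own z axis and vertical below 0.03 rad), for 0.2 s.
At the end, for the whole second after the job is handed in: The bushing plate lies in the jig within 5 mm across, 7 mm along and 3 mm in height of its seat, level to 0.03 rad, its tabs under the heel lip; the clamp lever is closed on it (below 0.135 rad); all is at rest and released (all of step 3 and value of joint clamp_lever below 0.135 rad and linear speed of plate below 0.02 m/s and not (velocity of joint clamp_lever above 0.1 rad/s)); the robot touches nothing.
It fails at once if a bystander (fin, bottle, tape measure) is pushed more than 3 cm away (distance of any of fin_0, fin_1, glue_bottle, tape_measure from where it was at the start of the episode above 0.03 m).
It fails at once if a bystander is tipped over (angle between any of fin_0, fin_1, glue_bottle, tape_measure's own z axis and vertical above 0.3 rad).
It fails at once if the plate slaps down into the jig (turns faster than 5 rad/s there) (angular speed of plate above 5 rad/s and horizontal distance between plate and jig_seat below 0.05 m and height (world z) of plate below 0.1 m).
It also fails if it takes over 72 s, if anything falls off the work surface, if the arm or the gripper's body presses on something with over 40 N, if the wrist force passes 120 N, or if a joint passes its speed limit or range.

### The arm

A 6-joint arm with a two-finger parallel gripper is mounted at the origin on a cart in front of the work surface, level with it; the furniture and walls round the work are solid. World frame = base frame: x ahead of the robot, y to its left, z up, the work surface at z = 0. Lengths are in m, angles in degrees, forces in N, time in s.
With the tool pointing down it reaches from about 0.4 to 0.825 m from the base axis. Payload 7 kg.
Tool frame: the origin (TCP) lies between the finger pads; the fingertips stand 19 mm ahead of it and the grasp point (between the pads) is the TCP (r.tip_extent is the distance from the TCP to the fingertips, in m); z points along the fingers, y is the direction in which the jaws open and shut (so a half turn about z gives the same grasp; the last joint's range is limited). The gripper opens to 88 mm and grips with 3 to 60 N. Pads are 19 mm wide; open, the fingers measure 130 mm over their backs; the gripper's body (78 mm by 193 mm) begins 47 mm behind the grasp point.
Start: joints at [-49.67, 20.546, 0.682, 0, -70.136, -16.507], TCP at [0.273, -0.617, 0.246] pointing down, gripper open.
Joint ranges: [-176.03, 176.03], [-82.01, 121.73], [-58.28, 71.71], [-173.87, 95.51], [-174.79, -0.11], [-173.66, 173.66]. Speed limits (degrees/s): [136.94, 136.94, 172.46, 180, 180, 180].

### API

Orientations are given as [roll, pitch, yaw] about the fixed x, y, z axes, in that order (R = Rz(yaw) Ry(pitch) Rx(roll)).
In Python, from plant import r, capture, workorder, spotter gives the robot as it stands.
- The arm moves only by the tool step_arm, never from a script. Its argument "motion" is a list of rows, each a list of 5 numbers: the finger opening in m, from 0 to 0.0876, then the shift along the tool's x, y, z in m, then the turn about the tool's z in rad. In form: [[grip, dx, dy, dz, roll], ...]. A call has 1 to 5 rows; each row is the pose to reach, as a shift and turn from the pose commanded when the call began, along the tool's axes at that moment; what a row does not reach only later rows make up. A row lasts 1/8 s, in which the tool goes at most 62.5 mm and 10.7 degrees, less where a joint would pass 70% of its speed; a pose out of reach is approached as far as the arm can. A call with a gripper value outside its range is refused whole. The fingers move at their own pace and stop on an object; "newtons" is the grip in N (left out, the last holds). Time passes only in rows, so rows that repeat a pose let the fingers close. It gives the time, the measured TCP pose, the force and the opening at its end, in the units of the state.
- r.get_state(): the state, without advancing time (a new reading comes with each control period).
- capture(name): name is "scene" or "top" or "wrist"; returns a dict with "image" (480x640x3 uint8, red, green, blue), "z_map" (480x640 float32, m along the optical axis (not along the pixel's ray), 0 where there is no reading), "fx", "fy", "cx", "cy" (pixels), "pose" (4x4, takes a point from camera to world coordinates). Camera axes: x right, y down, z forward; pixel columns grow to the right and rows downward; lengths in m; the calibration is good to about 2 mm. The wrist camera is an equidistant fisheye: a pixel r from the principal point sees the ray r / f radians off the axis. A picture is of the moment at which its call begins.
- workorder.close_job(): hands the job in, once; it reports no verdict.
Trained networks look in the newest picture that a camera, given by its name, has taken for a name from the list of things; names that differ only in an ending like _2 or _b are one class to them, and where a whole thing is asked for, a point or a joint stands for the part that bears it (a point fixed in the world has none). Each returns a list of dicts, best first, with "p" (0 to 1); they miss things now and then, are a little off and sometimes report something else, mostly with a low value. They report only what shows in the picture. A call takes as long as a camera call.
- spotter.regions_of(camera, label): "mask" (480x640 bool, what is visible of it).
- spotter.tip_of(camera, label): "location" ([x, y, z] in m, in world coordinates, good to about 4 mm: a listed point, or the origin of a listed thing).
The state is a dict: "time_s": time; "joints": joint angles; "qd": joint speeds; "joint_torque": joint torques, N m; "tcp_pos": TCP position; "eef_rot": TCP orientation; "contact_force": force on the tool from outside, world axes, zero at the start; "moment": the same for the moment, N m; "gripper_width": finger opening in m.
Only numpy, scipy, OpenCV 4.12 (cv2) and the standard library are available. Lean on these libraries where they do the work, as an engineer would, in place of code of your own. Each camera call takes 0.05 s, during which the arm holds its last target.

## Working session

There is one attempt and no reset: what is moved stays moved. The work goes in short steps, Python scripts to look and compute and a tool call to move; the robot and the scene stay as the last step left them, time stands still between calls to the robot, and variables do not carry over. Pictures are saved under pics/ and viewed, and the job is handed in when it is done.

Besides the shell and the picture viewer there is one more tool, called after "Call:" as a command line: name --pt "numbers of a row" for each row, then --argument value for the rest. step_arm: Moves the arm, as the interface text tells. Its arguments: {"type":"object","properties":{"motion":{"type":"array","items":{"type":"array","items":{"type":"number"}}},"newtons":{"type":"number"}},"required":["motion"]}

```bash
ls; mkdir -p pics; python3 - <<'E'
from plant import r, capture, workorder, spotter
import cv2,numpy as np
print(r.get_state(), r.tip_extent)
for c in ["scene","top","wrist"]:
    d=capture(c); cv2.imwrite(f"pics/{c}0.png",d["image"][:,:,::-1]); print(c,d["fx"],d["fy"],d["cx"],d["cy"],np.round(d["pose"],3).tolist())
    for n in ["jig","jig_seat","heel_lip","end_stops","plate","plate_handle","plate_tabs","lever_grip","fin_0","fin_1","glue_bottle","tape_measure"]:
        try:
            t=spotter.tip_of(c,n); print(n,[(round(x["p"],2),np.round(x["location"],3).tolist()) for x in t[:3]])
        except Exception as e: print(n,e)
E
```

```text
pics
{'time_s': 0.0, 'joints': array([-4.96705679e+01,  2.05904201e+01,  6.32814867e-01, -1.99798359e-02,
       -7.01363661e+01, -1.65036595e+01]), 'qd': array([-0.05789739,  0.04770374,  0.08663519,  0.01775475,  0.01181964,
        0.0199666 ]), 'joint_torque': array([-4.05343872e-04, -5.82710123e+01,  2.93040562e+01,  6.99718907e+00,
        6.58313889e-03, -1.79835492e-04]), 'tcp_pos': array([ 0.27241945, -0.61707172,  0.24462728]), 'eef_rot': array([ 1.79904564e+02, -8.68912476e-03, -1.56181024e+02]), 'contact_force': array([-0.19779659, -0.01240086, -0.30141743]), 'moment': array([-0.0212273 , -0.02031985,  0.04395379]), 'gripper_width': 0.08789788194697198} 0.019
scene 620.3463678782566 620.3463678782566 312.7186502234638 230.2383347697727 [[-0.884, -0.362, 0.295, 0.128], [-0.467, 0.693, -0.55, 0.82], [-0.005, -0.624, -0.781, 1.112], [0.0, 0.0, 0.0, 1.0]]
jig [(0.97, [0.48, -0.027, 0.002]), (0.39, [0.582, 0.377, -0.003])]
jig_seat [(0.77, [0.484, -0.029, 0.036]), (0.38, [0.391, -0.124, 0.003])]
heel_lip [(0.73, [0.483, 0.045, 0.045])]
end_stops [(0.83, [0.486, -0.101, 0.045])
[... 883 characters left out ...]
1])]
plate_handle [(0.55, [0.598, 0.307, 0.042])]
plate_tabs [(0.64, [0.58, 0.379, -0.001])]
lever_grip [(0.92, [0.483, -0.206, 0.141])]
fin_0 [(0.75, [0.689, 0.107, 0.005]), (0.69, [0.43, 0.264, 0.004])]
fin_1 [(0.75, [0.689, 0.107, 0.005]), (0.69, [0.43, 0.264, 0.004])]
glue_bottle [(0.68, [0.39, -0.127, 0.004])]
tape_measure [(0.89, [0.587, -0.165, 0.0])]
wrist 371.64829954431775 371.64829954431775 323.5178204248991 241.81692183934666 [[-0.403, 0.885, 0.233, 0.21], [0.915, 0.39, 0.103, -0.644], [-0.0, 0.255, -0.967, 0.384], [0.0, 0.0, 0.0, 1.0]]
jig []
jig_seat []
heel_lip []
end_stops []
plate []
plate_handle []
plate_tabs []
lever_grip []
fin_0 []
fin_1 []
glue_bottle []
tape_measure []
```

View pics/scene0.png

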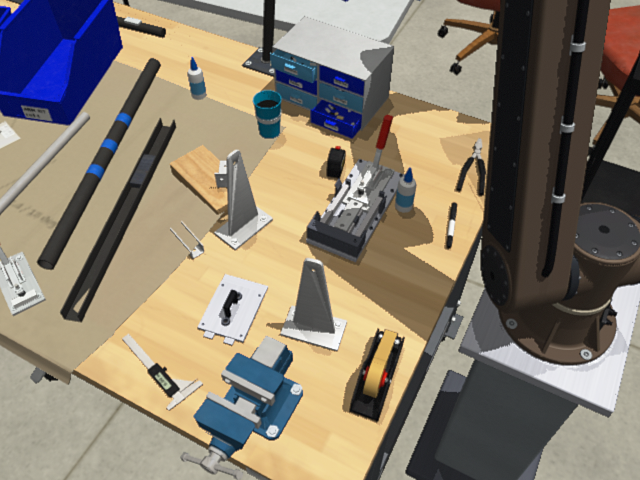

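View pics/top0.png

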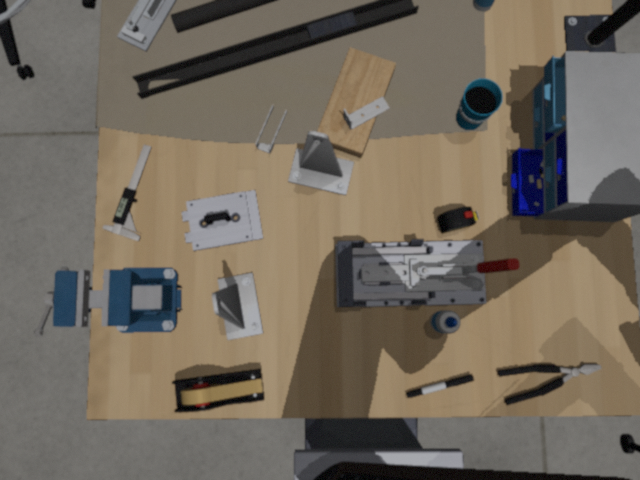

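View pics/wrist0.png

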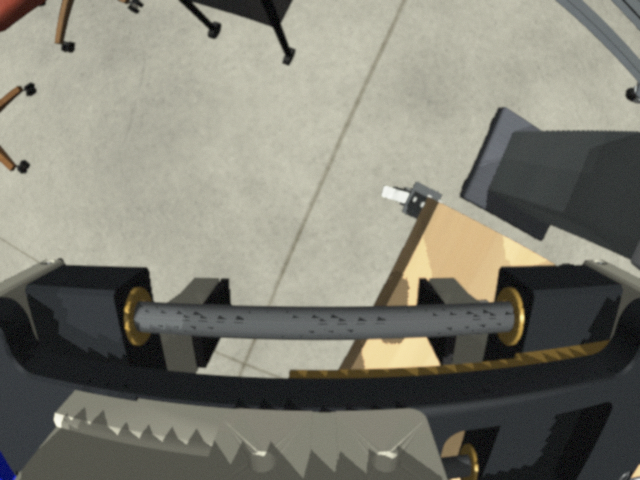

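The scene picture shows the jig at about (355,205) with its red lever at (385,130). The plate is at (232,308) with its tabs towards the lower left, and there are fins at (240,210) and (313,305). The bottle is at (406,190) and the tape at (336,160). Next I'll refine the yaws from depth.

```bash
cat > h.py <<'E'
from plant import r, capture, workorder, spotter
import cv2,numpy as np
def cloud(d):
    z=d["z_map"]; v,u=np.mgrid[0:480,0:640]
    p=np.stack([(u-d["cx"])/d["fx"]*z,(v-d["cy"])/d["fy"]*z,z],-1)
    P=p@d["pose"][:3,:3].T+d["pose"][:3,3]; P[z<=0]=np.nan
    return P
def st():
    s=r.get_state(); print("t",round(s["time_s"],2),"tcp",np.round(s["tcp_pos"],4),"rot",np.round(s["eef_rot"],2),"F",np.round(s["contact_force"],1),"w",round(float(s["gripper_width"]),4)); return s
def shot(c,n):
    d=capture(c); cv2.imwrite(f"pics/{n}.png",d["image"][:,:,::-1]); return d
E
python3 - <<'E'
from h import *
for c in ["top","scene"]:
    d=capture(c);P=cloud(d)
    for n,lo,hi in [("jig",0.004,0.06),("plate",0.003,0.02),("fin_0",.003,.3),("glue_bottle",0.003,.2),("tape_measure",0.003,.2)]:
        for m in spotter.regions_of(c,n)[:2]:
            mm=cv2.erode(m["mask"].astype(np.uint8),np.ones((2,2)))>0
            Q=P[mm&np.isfinite(P[...,2])]; Q=Q[(Q[:,2]>lo)&(Q[:,2]<hi)]
            if len(Q)<20: continue
            rc=cv2.minAreaRect((Q[:,:2]*1000).astype(np.float32))
            print(c,n,round(m["p"],2),len(Q),"rect",np.round(rc[0],1),np.round(rc[1],1),round(rc[2],2),"zmed",np.round(np.percentile(Q[:,2],[10,50,90]),3), "x",np.round(Q[:,0].min(),3),np.round(Q[:,0].max(),3),"y",np.round(Q[:,1].min(),3),np.round(Q[:,1].max(),3))
E
```

```text
top jig 0.82 8889 rect [484.5 -71.4] [123.5 286.4] 0.6 zmed [0.011 0.021 0.052] x 0.421 0.547 y -0.215 0.072
top fin_0 0.91 2328 rect [425.8 260.9] [119.5  69.2] 9.29 zmed [0.006 0.011 0.185] x 0.363 0.487 y 0.218 0.303
top glue_bottle 0.73 521 rect [ 390.6 -125.8] [41.2 38.9] 39.75 zmed [0.047 0.086 0.112] x 0.372 0.41 y -0.149 -0.107
top tape_measure 0.94 681 rect [ 585.7 -168.2] [33.2 79.4] 13.22 zmed [0.033 0.059 0.064] x 0.563 0.606 y -0.207 -0.126
scene jig 0.66 4922 rect [ 485.  -114.1] [125.  386.7] 0.68 zmed [0.011 0.027 0.052] x 0.42 0.547 y -0.307 0.079
scene jig 0.17 270 rect [ 386.1 -111.7] [39.6 18.3] 19.84 zmed [0.01  0.033 0.054] x 0.37 0.407 y -0.127 -0.102
scene plate 0.8 2390 rect [594.3 303.4] [ 99.6 150.9] 8.4 zmed [0.005 0.007 0.011] x 0.537 0.653 y 0.223 0.381
scene fin_0 0.83 3018 rect [423.6 266.3] [118.1  69.4] 11.34 zmed [0.007 0.051 0.191] x 0.361 0.485 y 0.223 0.307
scene fin_0 0.57 2488 rect [712.5  45.9] [120.2 257.8] 21.99 zmed [0.006 0.059 0.193] x 0.643 0.816 y -0.052 0.169
scene glue_bottle 0.98 532 rect [ 386.6 -117.6] [39.3 28.6] 29.32 zmed [0.02  0.065 0.097] x 0.37 0.406 y -0.136 -0.102
scene glue_bottle 0.3 2829 rect [423.8 264.6] [117.8  72.8] 10.89 zmed [0.006 0.041 0.163] x 0.361 0.487 y 0.222 0.307
scene tape_measure 0.74 427 rect [ 583.5 -152.4] [35.4 59.8] 12.67 zmed [0.015 0.045 0.062] x 0.562 0.599 y -0.185 -0.121
scene tape_measure 0.34 5512 rect [ 477.  -146.4] [451.8 138.5] 88.36 zmed [0.011 0.03  0.057] x 0.408 0.547 y -0.374 0.079
```

```bash
python3 - <<'E'
from h import *
for c in ["top","scene"]:
    d=shot(c,c+"1");P=cloud(d);I=d["image"].astype(int)
    red=(I[...,0]>90)&(I[...,0]>2.2*I[...,1])&(I[...,0]>2.2*I[...,2])&np.isfinite(P[...,2])
    Q=P[red]; Q=Q[(abs(Q[:,0]-.485)<.03)&(Q[:,1]<-.15)&(Q[:,1]>-.3)]
    o=np.argsort(Q[:,2]); print(c,len(Q),Q.min(0),Q.max(0)); 
    for a in np.array_split(Q[o],6): print(np.round(a.mean(0),4))
    Q=P[(P[...,2]>.003)&(P[...,2]<.0105)&(abs(P[...,0]-.596)<.08)&(P[...,1]>.2)&(P[...,1]<.4)]
    rc=cv2.minAreaRect((Q[:,:2]*1000).astype(np.float32)); print(rc)
    m=((P[...,2]>.004)&(P[...,2]<.0105)&(abs(P[...,0]-.596)<.08)&(P[...,1]>.2)&(P[...,1]<.4)).astype(np.uint8)
    n,l,s,_=cv2.connectedComponentsWithStats(m); k=1+s[1:,4].argmax(); Q=P[l==k]; print(s[k],cv2.minAreaRect((Q[:,:2]*1000).astype(np.float32)))
    Q=P[(P[...,2]>.035)&(P[...,2]<.055)&(abs(P[...,0]-.596)<.04)&(P[...,1]>.25)&(P[...,1]<.36)]
    if len(Q)>10: print("handle",len(Q),cv2.minAreaRect((Q[:,:2]*1000).astype(np.float32)))
E
```

```text
Traceback (most recent call last):
ValueError: zero-size array to reduction operation minimum which has no identity
```

```bash
python3 - <<'E'
import cv2
i=cv2.imread("pics/scene1.png"); cv2.imwrite("pics/c1.png",cv2.resize(i[80:280,280:480],None,fx=3,fy=3,interpolation=2))
i=cv2.imread("pics/top1.png"); cv2.imwrite("pics/c2.png",cv2.resize(i[170:270,170:280],None,fx=5,fy=5,interpolation=2))
E
```

```text
[ WARN:0@0.011] global loadsave.cpp:275 findDecoder imread_('pics/scene1.png'): can't open/read file: check file path/integrity
Traceback (most recent call last):
TypeError: 'NoneType' object is not subscriptable
```

```bash
python3 - <<'E'
from h import *
for c in ["top","scene"]:
    d=shot(c,c+"1");P=cloud(d);I=d["image"].astype(int)
    Z=P[...,2]
    m=(abs(P[...,0]-.485)<.03)&(P[...,1]<-.17)&(P[...,1]>-.3)&(Z>.1)
    print(c,m.sum())
    Q=P[m]
    if len(Q)>5:
        o=np.argsort(Q[:,2]); 
        for a in np.array_split(Q[o],6): print(np.round(a.mean(0),4))
        print(I[m].mean(0))
    m=((Z>.004)&(Z<.0105)&(abs(P[...,0]-.596)<.08)&(P[...,1]>.2)&(P[...,1]<.4)).astype(np.uint8)
    n,l,s,_=cv2.connectedComponentsWithStats(m); k=1+s[1:,4].argmax(); Q=P[l==k]; print(s[k],cv2.minAreaRect((Q[:,:2]*1000).astype(np.float32)))
    Q=P[(Z>.035)&(Z<.055)&(abs(P[...,0]-.596)<.04)&(P[...,1]>.25)&(P[...,1]<.36)]
    if len(Q)>10: print("handle",len(Q),cv2.minAreaRect((Q[:,:2]*1000).astype(np.float32)))
i=cv2.imread("pics/scene1.png"); cv2.imwrite("pics/c1.png",cv2.resize(i[80:280,280:480],None,fx=3,fy=3,interpolation=2))
i=cv2.imread("pics/top1.png"); cv2.imwrite("pics/c2.png",cv2.resize(i[170:270,170:280],None,fx=5,fy=5,interpolation=2))
E
```

```text
top 493
[ 0.485  -0.1817  0.1112]
[ 0.4855 -0.1895  0.1261]
[ 0.4853 -0.1976  0.1396]
[ 0.4852 -0.2053  0.1528]
[ 0.4864 -0.218   0.1622]
[ 0.4857 -0.2192  0.1651]
[62.51115619 20.86206897 17.72210953]
[ 182  190   81   60 2682] ((597.0408935546875, 300.63543701171875), (103.1478500366211, 152.76251220703125), 9.418242454528809)
handle 186 ((595.4686279296875, 303.2453308105469), (14.718134880065918, 45.584373474121094), 9.048788070678711)
scene 318
[ 0.4843 -0.1795  0.1091]
[ 0.4844 -0.1862  0.1216]
[ 0.4848 -0.1936  0.1332]
[ 0.4838 -0.2001  0.1447]
[ 0.486  -0.2088  0.156 ]
[ 0.4858 -0.2154  0.1634]
[96.99056604 25.70754717 18.86163522]
[ 197  274   71   71 2136] ((595.7950439453125, 303.68511962890625), (102.16275787353516, 155.1039581298828), 9.366673469543457)
handle 164 ((594.7837524414062, 305.9082946777344), (15.136249542236328, 47.01921463012695), 12.157511711120605)
```

View pics/c1.png

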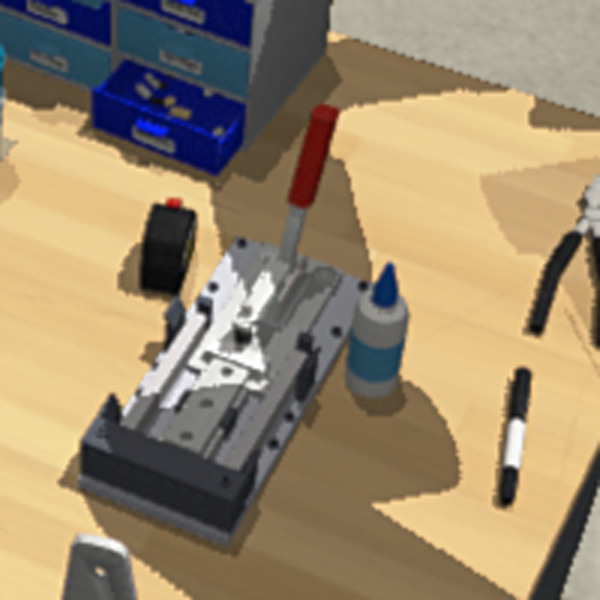

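View pics/c2.png

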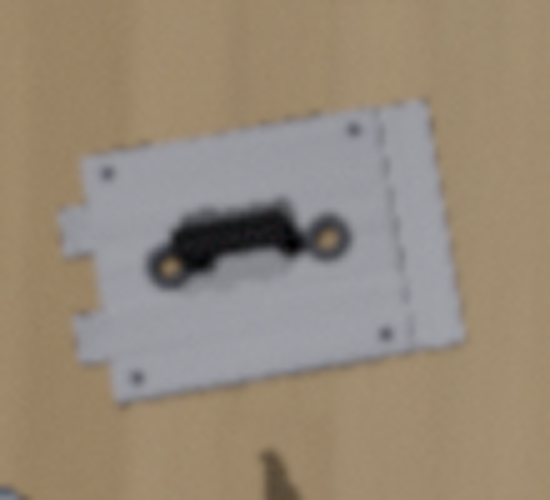

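```bash
cat >> h.py <<'E'
from scipy.spatial.transform import Rotation as Ro
def to(x,y,z,yaw=None):
    s=st(); R=Ro.from_euler("xyz",s["eef_rot"],degrees=True).as_matrix()
    Rn=Ro.from_euler("xyz",[180,0,s["eef_rot"][2]],degrees=True).as_matrix()
    d=Rn.T@(np.array([x,y,z])-s["tcp_pos"])
    roll=0 if yaw is None else -np.radians((yaw-s["eef_rot"][2]+180)%360-180)
    print("d",np.round(d,4),"roll",round(roll,4))
JO=np.array([.4842,-.0295]);JY=np.radians(.6)
def jw(x,y): 
    c,s=np.cos(JY),np.sin(JY); return JO+[c*x-s*y,s*x+c*y]
def lev(q): p=jw(0,-.140-.101*np.sin(.26+q)); return [*p,.044+.101*np.cos(.26+q)]
E
python3 - <<'E'
from h import *
to(.485,-.2,.245,-89.4)
for q in (0,.05,.1): print(np.round(lev(q),4))
E
```

```text
t 2.7 tcp [ 0.2726 -0.6175  0.2456] rot [ 180.     -0.   -156.18] F [-0.3  0.2 -0.5] w 0.0877
d [-0.3629  0.2961  0.0006] roll -1.1655
[ 0.4859 -0.1955  0.1416]
[ 0.486  -0.2003  0.1402]
[ 0.486  -0.2051  0.1385]
```

Call:
step_arm --pt "0.06 -0.045 0.037 0 -0.15" --pt "0.06 -0.09 0.073 0 -0.3" --pt "0.06 -0.135 0.11 0 -0.45" --pt "0.06 -0.18 0.146 0 -0.6" --pt "0.06 -0.225 0.183 0 -0.72"

```text
time_s: 3.32
tcp_pos: [0.4052, -0.3576, 0.2459]
eef_rot: [-180.0, -0.0, -114.7]
contact_force: [1.3, -0.9, -0.0]
gripper_width: 0.0602
```

```bash
python3 - <<'E'
from h import *
to(.485,-.2,.20,-89.4)
E
```

```text
t 3.33 tcp [ 0.4052 -0.3576  0.2459] rot [-179.96   -0.   -114.68] F [ 1.3 -0.9 -0. ] w 0.0602
d [-0.1765 -0.0067  0.0459] roll -0.4412
```

Call:
step_arm --pt "0.06 -0.055 -0.002 0.012 -0.15" --pt "0.06 -0.11 -0.004 0.025 -0.3" --pt "0.06 -0.165 -0.006 0.04 -0.42" --pt "0.06 -0.1765 -0.0067 0.046 -0.441" --pt "0.06 -0.1765 -0.0067 0.046 -0.441"

```text
time_s: 3.95
tcp_pos: [0.4851, -0.2013, 0.1993]
eef_rot: [180.0, -0.0, -89.6]
contact_force: [0.5, -0.2, -0.1]
gripper_width: 0.0599
```

```bash
python3 - <<'E'
from h import *
to(.486,-.2,.138,-89.4)
shot("wrist","w2");shot("scene","s2")
E
```

```text
t 3.95 tcp [ 0.4851 -0.2013  0.1993] rot [179.95  -0.   -89.59] F [ 0.5 -0.2 -0.1] w 0.0599
d [-0.0013 -0.0009  0.0613] roll -0.0033
```

View pics/w2.png

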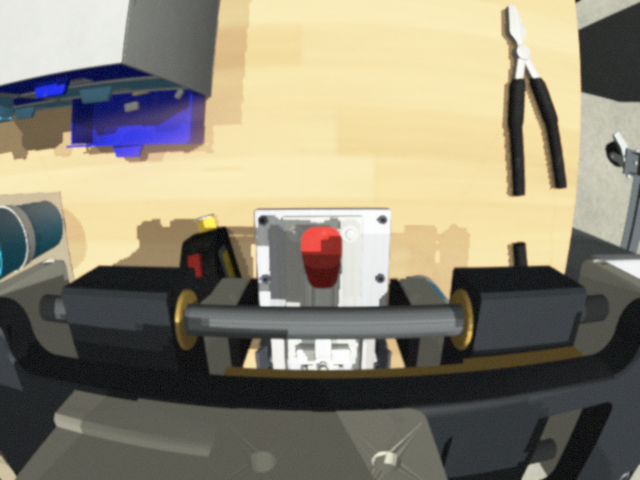

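The wrist view shows the red lever at (322,255), centred between the fingers at about (215,320) and (425,320). I'll descend and grip.

Call:
step_arm --pt "0.06 -0.001 0 0.03 0" --pt "0.06 -0.001 0 0.061 0" --pt "0.06 -0.001 0 0.061 0" --pt "0.0 -0.001 0 0.061 0" --pt "0.0 -0.001 0 0.061 0" --newtons 15

```text
time_s: 4.68
tcp_pos: [0.4858, -0.2014, 0.14]
eef_rot: [-179.9, -0.0, -89.7]
contact_force: [-0.2, -0.4, -0.4]
gripper_width: 0.0456
```

Call:
step_arm --pt "0.0 0 0 0 0" --pt "0.0 0 0 0 0"

```text
time_s: 4.92
tcp_pos: [0.4852, -0.2009, 0.1391]
eef_rot: [-179.9, -0.0, -89.7]
contact_force: [0.3, 0.1, -0.4]
gripper_width: 0.0252
```

```bash
python3 - <<'E'
from h import *
st()
L=lev(.08)
for q in np.arange(.08,1.5,.1):
    l=lev(q); print(round(q,2),"dx",round(-(l[1]-L[1]),4),"dz",round(L[2]-l[2],4))
E
```

```text
t 4.92 tcp [ 0.4852 -0.2009  0.1391] rot [-179.95   -0.    -89.65] F [ 0.3  0.1 -0.4] w 0.0252
0.08 dx -0.0 dz 0.0
0.18 dx 0.0093 dz 0.0038
0.28 dx 0.0182 dz 0.0086
0.38 dx 0.0266 dz 0.0142
0.48 dx 0.0344 dz 0.0206
0.58 dx 0.0415 dz 0.0278
0.68 dx 0.0479 dz 0.0356
0.78 dx 0.0534 dz 0.0441
0.88 dx 0.0581 dz 0.053
0.98 dx 0.0618 dz 0.0624
1.08 dx 0.0646 dz 0.0721
1.18 dx 0.0665 dz 0.082
1.28 dx 0.0673 dz 0.0921
1.38 dx 0.0671 dz 0.1022
1.48 dx 0.0659 dz 0.1122
```

Call:
step_arm --pt "0.0 0 0 0 0" --pt "0.0 0.01 0 0.0038 0" --pt "0.0 0.019 0 0.0085 0" --pt "0.0 0.0275 0 0.014 0" --pt "0.0 0.036 0 0.0215 0"

```text
time_s: 5.55
tcp_pos: [0.4864, -0.2367, 0.1173]
eef_rot: [-179.9, 0.0, -89.6]
contact_force: [4.0, 5.0, 1.2]
gripper_width: 0.0201
```

```bash
python3 - <<'E'
from h import *
s=st(); p=s["tcp_pos"]; a=np.arctan2(-.1695-p[1],p[2]-.044); print("q",a-.26, np.hypot(-.1695-p[1],p[2]-.044))
for q in np.arange(.5,1.5,.1):
    l=lev(q); print(round(q,2),"dx",round(-(l[1]-p[1]),4),"dz",round(p[2]-l[2],4))
E
```

```text
t 5.55 tcp [ 0.4864 -0.2367  0.1173] rot [-1.7987e+02  2.0000e-02 -8.9630e+01] F [4.  5.  1.2] w 0.0201
q 0.48168714717110206 0.09944301462764514
0.5 dx 0.0024 dz 0.0001
0.6 dx 0.0094 dz 0.0074
0.7 dx 0.0155 dz 0.0154
0.8 dx 0.0209 dz 0.0239
0.9 dx 0.0254 dz 0.033
1.0 dx 0.029 dz 0.0424
1.1 dx 0.0316 dz 0.0522
1.2 dx 0.0332 dz 0.0622
1.3 dx 0.0338 dz 0.0722
1.4 dx 0.0334 dz 0.0823
```

Call:
step_arm --pt "0.0 0.008 0 0.0075 0" --pt "0.0 0.0142 0 0.0155 0" --pt "0.0 0.0195 0 0.024 0" --pt "0.0 0.024 0 0.033 0" --pt "0.0 0.0275 0 0.0424 0"

```text
time_s: 6.18
tcp_pos: [0.4867, -0.2641, 0.0747]
eef_rot: [-179.9, 0.0, -89.6]
contact_force: [3.7, 6.4, 1.6]
gripper_width: 0.02
```

Call:
step_arm --pt "0.0 0.0026 0 0.0098 0" --pt "0.0 0.0042 0 0.0198 0" --pt "0.0 0.0048 0 0.0298 0" --pt "0.0 0.0044 0 0.0385 0" --pt "0.0 0.004 0 0.042 0"

```text
time_s: 6.8
tcp_pos: [0.487, -0.2694, 0.0346]
eef_rot: [-179.9, -0.1, -89.5]
contact_force: [-3.4, -0.4, 23.1]
gripper_width: 0.02
```

```bash
python3 - <<'E'
from h import *
s=st(); p=s["tcp_pos"]; a=np.arctan2(-.1695-p[1],p[2]-.044); print("q",a-.26, np.hypot(-.1695-p[1],p[2]-.044))
shot("scene","s3")
E
```

```text
t 6.8 tcp [ 0.487  -0.2694  0.0346] rot [-1.7986e+02 -1.1000e-01 -8.9550e+01] F [-3.4 -0.4 23.1] w 0.02
q 1.4047847483184746 0.100309723824561
```

View pics/s3.png

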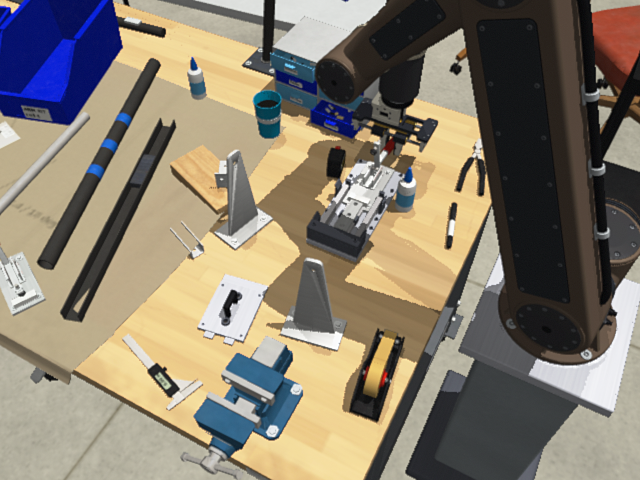

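Call:
step_arm --pt "0.0 0 0 -0.002 0" --pt "0.06 0 0 -0.003 0" --pt "0.06 0 0 -0.003 0" --pt "0.06 0 0 -0.003 0" --pt "0.06 0 0 -0.02 0"

```text
time_s: 7.48
tcp_pos: [0.4841, -0.2681, 0.0515]
eef_rot: [179.8, 0.0, -89.7]
contact_force: [-0.1, -0.0, 0.4]
gripper_width: 0.0543
```

Call:
step_arm --pt "0.06 0 0 -0.06 0" --pt "0.06 0 0 -0.12 0" --pt "0.06 0 0 -0.18 0" --pt "0.06 0 0 -0.235 0" --pt "0.06 -0.05 0 -0.25 0"

```text
time_s: 8.1
tcp_pos: [0.4862, -0.2199, 0.3063]
eef_rot: [-179.7, -0.1, -89.8]
contact_force: [0.6, 1.6, -0.8]
gripper_width: 0.0601
```

```bash
python3 - <<'E'
from h import *
to(.597,.29,.30,-81)
E
```

```text
t 8.1 tcp [ 0.4862 -0.2199  0.3063] rot [-1.7971e+02 -9.0000e-02 -8.9850e+01] F [ 0.6  1.6 -0.8] w 0.0601
d [-0.5096 -0.1122  0.0063] roll -0.1544
```

Call:
step_arm --pt "0.06 -0.06 -0.013 0.002 -0.03" --pt "0.06 -0.12 -0.026 0.004 -0.06" --pt "0.06 -0.18 -0.04 0.006 -0.09" --pt "0.06 -0.24 -0.053 0.006 -0.12" --pt "0.06 -0.3 -0.066 0.006 -0.159"

```text
time_s: 8.72
tcp_pos: [0.549, 0.084, 0.2966]
eef_rot: [180.0, 0.0, -80.5]
contact_force: [-0.1, -0.8, 0.4]
gripper_width: 0.0599
```

Call:
step_arm --pt "0.06 -0.056 -0.004 0 0" --pt "0.06 -0.112 -0.008 0 0" --pt "0.06 -0.16 -0.012 0 0" --pt "0.06 -0.19 -0.014 0 0" --pt "0.06 -0.195 -0.014 0.03 0"

```text
time_s: 9.35
tcp_pos: [0.5315, 0.2793, 0.2678]
eef_rot: [-179.8, 0.1, -80.4]
contact_force: [0.1, 0.5, -0.2]
gripper_width: 0.0598
```

```bash
python3 - <<'E'
from h import *
to(.5989,.2875,.044,-80.7)
shot("wrist","w4")
d=capture("top")
print(spotter.tip_of("wrist","plate_handle")[:1],spotter.tip_of("wrist","plate")[:1])
E
```

```text
t 9.35 tcp [0.5315 0.2793 0.2678] rot [-1.7982e+02  9.0000e-02 -8.0400e+01] F [ 0.1  0.5 -0.2] w 0.0598
d [ 0.0032 -0.0678  0.2238] roll 0.0053
[{'location': [0.5958, 0.3028, 0.0455], 'p': 0.77}] [{'location': [0.5993, 0.2927, -0.0011], 'p': 0.96}]
```

View pics/w4.png

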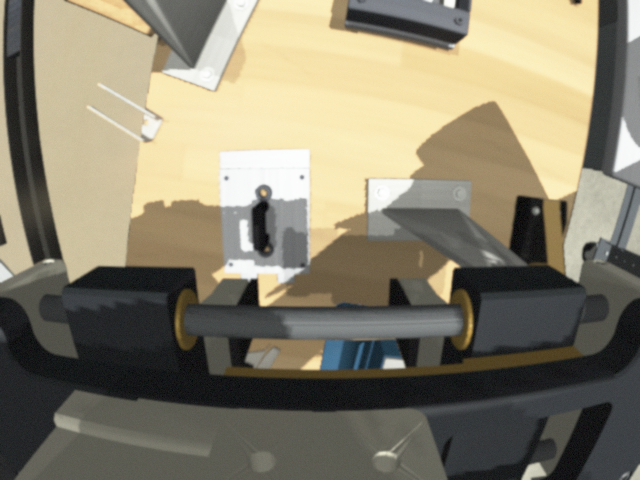

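The wrist view shows the plate at (265,215) with its handle at (262,225), left of the tool, which matches dy = -0.068.

Call:
step_arm --pt "0.06 0.002 -0.045 0.0 0.005" --pt "0.06 0.004 -0.0675 0.03 0.005" --pt "0.06 0.004 -0.0675 0.09 0.005" --pt "0.06 0.004 -0.0675 0.14 0.005" --pt "0.06 0.004 -0.0675 0.155 0.005"

```text
time_s: 10.18
tcp_pos: [0.5976, 0.2822, 0.1097]
eef_rot: [179.8, -0.1, -80.9]
contact_force: [1.2, 0.0, -0.2]
gripper_width: 0.0603
```

```bash
python3 - <<'E'
from h import *
to(.5989,.287,.044,-80.7)
d=shot("wrist","w5")
print(spotter.tip_of("wrist","plate_handle")[:1],spotter.tip_of("wrist","plate")[:1])
E
```

```text
t 10.18 tcp [0.5976 0.2822 0.1097] rot [ 1.798e+02 -1.200e-01 -8.089e+01] F [ 1.2  0.  -0.2] w 0.0603
d [-0.0045 -0.002   0.0657] roll -0.0034
[{'location': [0.5951, 0.3036, 0.0433], 'p': 0.93}] [{'location': [0.6004, 0.2936, -0.0057], 'p': 0.56}]
```

View pics/w5.png

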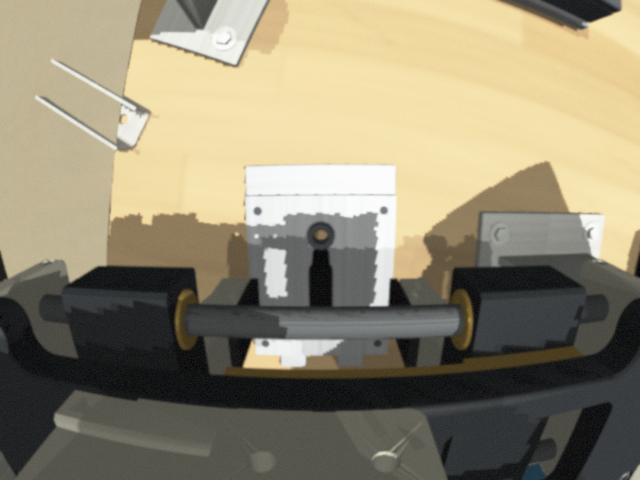

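The wrist view shows the handle at (320,280), centred between the fingers, and the plate edges are parallel to the tool.

Call:
step_arm --pt "0.06 -0.0037 -0.0015 0.03 -0.003" --pt "0.06 -0.0037 -0.0015 0.066 -0.003" --pt "0.05 -0.0037 -0.0015 0.066 -0.003" --pt "0.0 -0.0037 -0.0015 0.066 -0.003" --pt "0.0 -0.0037 -0.0015 0.066 -0.003" --newtons 12

```text
time_s: 10.95
tcp_pos: [0.6004, 0.2886, 0.0483]
eef_rot: [-179.8, 0.1, -80.6]
contact_force: [0.5, -0.8, 0.4]
gripper_width: 0.0355
```

Call:
step_arm --pt "0.0 0 0 0 0" --pt "0.0 0 0 0 0" --pt "0.0 0 0 0 0" --pt "0.0 0 0 0 0"

```text
time_s: 11.45
tcp_pos: [0.5991, 0.2876, 0.0461]
eef_rot: [180.0, -0.0, -80.6]
contact_force: [-3.8, -1.1, 5.0]
gripper_width: 0.0138
```

Call:
step_arm --pt "0.0 0 0 -0.015 0" --pt "0.0 0 0 -0.03 0" --pt "0.0 0 0 -0.045 0" --pt "0.0 0 0 -0.06 0" --pt "0.0 0 0 -0.06 0"

```text
time_s: 12.08
tcp_pos: [0.6, 0.2883, 0.1077]
eef_rot: [-179.8, 0.1, -80.7]
contact_force: [-0.4, -1.1, -4.2]
gripper_width: 0.0136
```

```bash
python3 - <<'E'
from h import *
st()
d=shot("scene","s6");shot("wrist","w6")
i=cv2.imread("pics/s6.png"); cv2.imwrite("pics/s6c.png",cv2.resize(i[180:400,120:400],None,fx=2.5,fy=2.5,interpolation=2))
E
```

```text
t 12.07 tcp [0.6    0.2883 0.1077] rot [-1.7984e+02  9.0000e-02 -8.0650e+01] F [-0.4 -1.1 -4.2] w 0.0136
```

View pics/s6c.png

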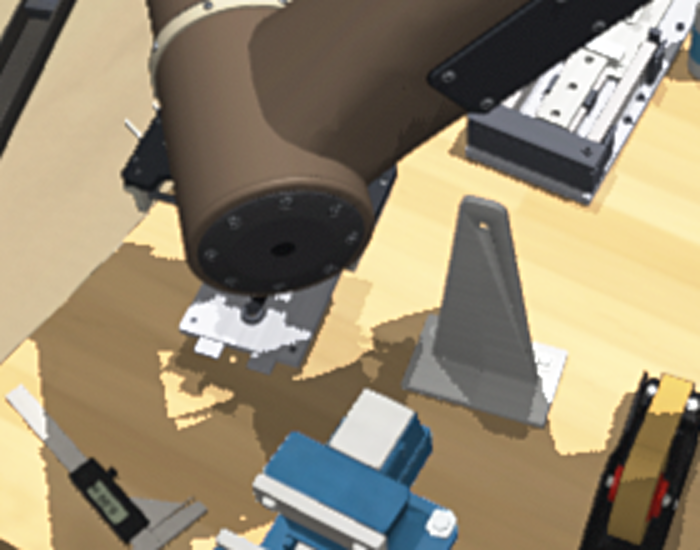

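View pics/w6.png

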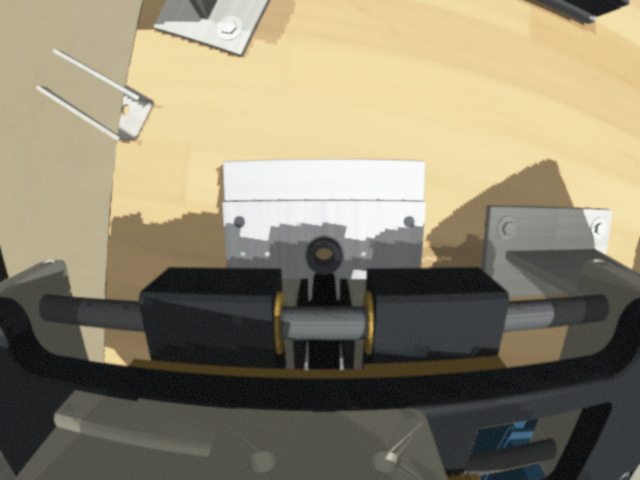

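Lifted at about 4 N. Next I'll measure the tilt by fitting a plane to the depth points.

```bash
cat >> h.py <<'E'
def wcloud(d):
    z=d["z_map"]; v,u=np.mgrid[0:480,0:640]
    a=(u-d["cx"])/d["fx"]; b=(v-d["cy"])/d["fy"]; th=np.hypot(a,b); k=np.tan(np.minimum(th,1.45))/np.maximum(th,1e-9)
    p=np.stack([a*k*z,b*k*z,z],-1); P=p@d["pose"][:3,:3].T+d["pose"][:3,3]; P[(z<=0)|(th>1.2)]=np.nan
    return P
def plane(Q,it=300,tol=.0015):
    rng=np.random.default_rng(0);best=None
    for _ in range(it):
        a=Q[rng.choice(len(Q),3,False)]; n=np.cross(a[1]-a[0],a[2]-a[0]); l=np.linalg.norm(n)
        if l<1e-9: continue
        n/=l; i=abs((Q-a[0])@n)<tol
        if best is None or i.sum()>best.sum(): best=i
    S=Q[best]; c=S.mean(0); n=np.linalg.svd(S-c,full_matrices=False)[2][2]; n*=np.sign(n[2]); return n,c,S
def tilt(cam="wrist",name=None):
    """plate top plane from the wrist camera; tilt angle, direction and top-surface extents"""
    s=st(); d=shot(cam,name) if name else capture(cam); P=wcloud(d) if cam=="wrist" else cloud(d)
    rg=spotter.regions_of(cam,"plate")
    if not rg: print("no plate"); return
    m=cv2.erode(rg[0]["mask"].astype(np.uint8),np.ones((3,3)))>0
    Q=P[m&np.isfinite(P[...,2])]; Q=Q[np.linalg.norm(Q-s["tcp_pos"],axis=1)<.15]
    n,c,S=plane(Q); yaw=np.radians(s["eef_rot"][2]+90); ey=np.array([-np.sin(yaw),np.cos(yaw),0]);ex=np.array([np.cos(yaw),np.sin(yaw),0])
    print(cam,"p",round(rg[0]["p"],2),"n",len(Q),len(S),"tilt along y(+ = tabs low) deg",round(np.degrees(np.arctan2(n@ey,n[2])),2),"about y",round(np.degrees(np.arctan2(n@ex,n[2])),2),"c",np.round(c,4))
    e=(S-s["tcp_pos"]); print(" rel tcp: y",np.round([(e@ey).min(),(e@ey).max()],4),"x",np.round([(e@ex).min(),(e@ex).max()],4),"z",np.round([S[:,2].min(),S[:,2].max()],4))
    i=(e@ey).argmin(); print(" rear point",np.round(S[i],4)); return n,c,S
E
python3 - <<'E'
from h import *
tilt("wrist");tilt("scene")
E
```

```text
t 12.18 tcp [0.599  0.2876 0.1056] rot [ 1.7999e+02  1.0000e-02 -8.0670e+01] F [-0.1  0.4 -4.8] w 0.014
wrist p 0.81 n 23461 17586 tilt along y(+ = tabs low) deg -4.31 about y -0.01 c [0.6051 0.2531 0.0661]
 rel tcp: y [-0.0614  0.0492] x [-0.0492  0.0501] z [0.0627 0.0729]
 rear point [0.6482 0.2334 0.0646]
t 12.28 tcp [0.5987 0.2873 0.1049] rot [ 1.7993e+02 -3.0000e-02 -8.0670e+01] F [ 0.5  0.2 -5.1] w 0.0138
scene p 0.9 n 1226 581 tilt along y(+ = tabs low) deg -0.58 about y 0.21 c [0.5818 0.3396 0.0659]
 rel tcp: y [0.0078 0.0925] x [-0.05    0.0475] z [0.0641 0.0677]
 rear point [0.5509 0.2873 0.0656]
```

Call:
step_arm --pt "0.0 0 0 0.012 0" --pt "0.0 0 0 0.022 0" --pt "0.0 0 0 0.022 0" --newtons 8

```text
time_s: 12.75
tcp_pos: [0.5983, 0.287, 0.0818]
eef_rot: [179.8, -0.1, -80.7]
contact_force: [-1.2, -0.1, -3.9]
gripper_width: 0.0137
```

```bash
python3 - <<'E'
from h import *
tilt("scene","s7")
E
```

```text
t 12.75 tcp [0.5983 0.287  0.0818] rot [ 1.7984e+02 -8.0000e-02 -8.0670e+01] F [-1.2 -0.1 -3.9] w 0.0137
scene p 0.84 n 932 464 tilt along y(+ = tabs low) deg 2.11 about y -0.26 c [0.582  0.3454 0.042 ]
 rel tcp: y [0.0153 0.09  ] x [-0.0499  0.0477] z [0.0395 0.0444]
 rear point [0.551  0.2947 0.0423]
```

Call:
step_arm --pt "0.0 0 0 0 0" --pt "0.0 0 0 0 0" --newtons 6

```text
time_s: 13.1
tcp_pos: [0.5994, 0.2878, 0.0841]
eef_rot: [-180.0, 0.0, -80.7]
contact_force: [-0.0, 0.2, -4.1]
gripper_width: 0.0138
```

```bash
python3 - <<'E'
from h import *
tilt("scene","s8")
tilt("wrist","w8")
E
```

```text
t 13.1 tcp [0.5994 0.2878 0.0841] rot [-1.7997e+02  2.0000e-02 -8.0660e+01] F [-0.   0.2 -4.1] w 0.0138
scene p 0.81 n 1058 490 tilt along y(+ = tabs low) deg 0.86 about y 0.19 c [0.5828 0.3447 0.0445]
 rel tcp: y [0.0115 0.092 ] x [-0.05    0.0478] z [0.0425 0.0468]
 rear point [0.5481 0.291  0.0468]
t 13.2 tcp [0.5993 0.2877 0.084 ] rot [-1.7997e+02  2.0000e-02 -8.0660e+01] F [-0.1  0.1 -4.5] w 0.0142
wrist p 0.97 n 23276 17070 tilt along y(+ = tabs low) deg -3.84 about y 0.29 c [0.6048 0.2538 0.0445]
 rel tcp: y [-0.061   0.0499] x [-0.0493  0.0501] z [0.0412 0.0502]
 rear point [0.6313 0.2311 0.0439]
```

Call:
step_arm --pt "0.0 0 0 0 0" --pt "0.0 0 0 0 0" --pt "0.0 0 0 0 0" --newtons 4

```text
time_s: 13.68
tcp_pos: [0.5992, 0.2876, 0.0836]
eef_rot: [180.0, -0.0, -80.7]
contact_force: [-0.4, 0.9, -4.1]
gripper_width: 0.0139
```

```bash
python3 - <<'E'
from h import *
tilt("scene","s9")
E
```

```text
t 13.68 tcp [0.5992 0.2876 0.0836] rot [180.    -0.   -80.66] F [-0.4  0.9 -4.1] w 0.0139
scene p 0.74 n 895 372 tilt along y(+ = tabs low) deg 11.47 about y 0.18 c [0.5841 0.3336 0.0292]
 rel tcp: y [0.007  0.0772] x [-0.0486  0.0474] z [0.0219 0.0382]
 rear point [0.5515 0.2868 0.0382]
```

Call:
step_arm --pt "0.0 0 0 0 0" --pt "0.0 0 0 0 0" --newtons 3

```text
time_s: 14.02
tcp_pos: [0.5992, 0.2876, 0.0837]
eef_rot: [-180.0, 0.0, -80.7]
contact_force: [0.5, -0.0, -4.0]
gripper_width: 0.0141
```

```bash
python3 - <<'E'
from h import *
tilt("scene","s10")
tilt("wrist","w10")
E
```

```text
t 14.03 tcp [0.5992 0.2876 0.0837] rot [-180.      0.    -80.66] F [ 0.5 -0.  -4. ] w 0.0141
scene p 0.86 n 970 410 tilt along y(+ = tabs low) deg 16.58 about y -0.72 c [0.5834 0.3338 0.0283]
 rel tcp: y [0.0086 0.0766] x [-0.0498  0.0472] z [0.0191 0.0408]
 rear point [0.5548 0.2891 0.039 ]
t 14.12 tcp [0.5992 0.2876 0.0836] rot [180.    -0.   -80.66] F [-0.1  0.9 -3.8] w 0.0137
wrist p 0.96 n 28498 21017 tilt along y(+ = tabs low) deg 12.6 about y -0.21 c [0.6059 0.2485 0.0531]
 rel tcp: y [-0.0699  0.0108] x [-0.0493  0.0504] z [0.0404 0.0612]
 rear point [0.625  0.2211 0.0591]
```

The plate has sagged to about 16.5°, tabs low, which is inside the wanted 15–25°. I'll lock the grip and lift.

Call:
step_arm --pt "0.0 0 0 0 0" --pt "0.0 0 0 -0.03 0" --pt "0.0 0 0 -0.08 0" --pt "0.0 0 0 -0.135 0" --pt "0.0 0 0 -0.19 0" --newtons 40

```text
time_s: 14.85
tcp_pos: [0.5989, 0.2874, 0.2754]
eef_rot: [180.0, 0.0, -80.7]
contact_force: [0.7, 0.4, -4.2]
gripper_width: 0.0135
```

Call:
step_arm --pt "0.0 0 0 -0.04 0" --pt "0.0 0.02 0 -0.06 0" --pt "0.0 0.06 0.005 -0.06 0" --pt "0.0 0.11 0.012 -0.06 0.03" --pt "0.0 0.16 0.02 -0.06 0.06"

```text
time_s: 15.48
tcp_pos: [0.6051, 0.1252, 0.3336]
eef_rot: [180.0, 0.0, -84.1]
contact_force: [1.1, -0.2, -3.8]
gripper_width: 0.0139
```

```bash
python3 - <<'E'
from h import *
p=jw(0,-.012); print(p); to(p[0],p[1],.16,-89.4)
tilt("scene","s11")
E
```

```text
[ 0.48432566 -0.04149934]
t 15.47 tcp [0.6051 0.1252 0.3336] rot [ 1.800e+02  1.000e-02 -8.412e+01] F [ 1.1 -0.2 -3.8] w 0.0139
d [0.1535 0.1372 0.1736] roll 0.0921
t 15.47 tcp [0.6051 0.1252 0.3336] rot [ 1.800e+02  1.000e-02 -8.412e+01] F [ 1.1 -0.2 -3.8] w 0.0139
scene p 0.81 n 2412 1133 tilt along y(+ = tabs low) deg 16.96 about y -0.64 c [0.5957 0.147  0.2861]
 rel tcp: y [-0.0478  0.0773] x [-0.0497  0.0484] z [0.2679 0.3082]
 rear point [0.5842 0.075  0.3061]
```

Call:
step_arm --pt "0.0 0.035 0.035 0 0.02" --pt "0.0 0.075 0.07 0 0.04" --pt "0.0 0.115 0.105 0 0.07" --pt "0.0 0.15 0.135 0.0 0.092" --pt "0.0 0.1535 0.137 0.03 0.092"

```text
time_s: 16.2
tcp_pos: [0.4846, -0.0419, 0.3062]
eef_rot: [-179.6, 0.1, -89.5]
contact_force: [1.6, 1.1, -4.0]
gripper_width: 0.0138
```

Call:
step_arm --pt "0.0 0 0 0.05 0" --pt "0.0 0 0 0.1 0" --pt "0.0 0 0 0.13 0" --pt "0.0 0 0 0.14 0" --pt "0.0 0 0 0.14 0"

```text
time_s: 16.82
tcp_pos: [0.4852, -0.0402, 0.164]
eef_rot: [180.0, -0.0, -89.3]
contact_force: [0.2, -0.1, -3.5]
gripper_width: 0.0135
```

```bash
python3 - <<'E'
from h import *
p=jw(0,-.012); to(p[0],p[1],.104,-89.4)
tilt("scene","s12"); shot("top","t12")
def j(p):
    c,s=np.cos(JY),np.sin(JY); d=np.array(p[:2])-JO; return np.round([c*d[0]+s*d[1],-s*d[0]+c*d[1],p[2]],4)
for c in("scene","top"):
  for n in("plate_tabs","plate_handle","heel_lip","plate"):
    print(c,n,[(round(x["p"],2),j(x["location"])) for x in spotter.tip_of(c,n)[:2]])
i=cv2.imread("pics/s12.png"); cv2.imwrite("pics/s12c.png",cv2.resize(i[120:300,270:470],None,fx=3,fy=3,interpolation=2))
E
```

```text
t 16.82 tcp [ 0.4852 -0.0402  0.164 ] rot [ 1.800e+02 -1.000e-02 -8.935e+01] F [ 0.2 -0.1 -3.5] w 0.0135
d [0.0013 0.0009 0.06  ] roll 0.0009
t 16.82 tcp [ 0.4852 -0.0402  0.164 ] rot [ 1.800e+02 -1.000e-02 -8.935e+01] F [ 0.2 -0.1 -3.5] w 0.0135
scene p 0.87 n 1720 704 tilt along y(+ = tabs low) deg 16.06 about y 1.42 c [ 0.4793 -0.0176  0.1166]
 rel tcp: y [-0.042   0.0754] x [-0.049   0.0482] z [0.1001 0.1361]
 rear point [ 0.4622 -0.0824  0.1348]
scene plate_tabs [(0.72, array([-0.0026,  0.0634,  0.0936]))]
scene plate_handle [(0.61, array([0.0013, 0.0059, 0.1594]))]
scene heel_lip [(0.68, array([-0.003 ,  0.0706,  0.0431]))]
scene plate [(0.63, array([-0.0007, -0.0187,  0.1207]))]
top plate_tabs []
top plate_handle []
top heel_lip [(0.46, array([-0.0963, -0.0977,  0.0077]))]
top plate []
```

View pics/s12c.png

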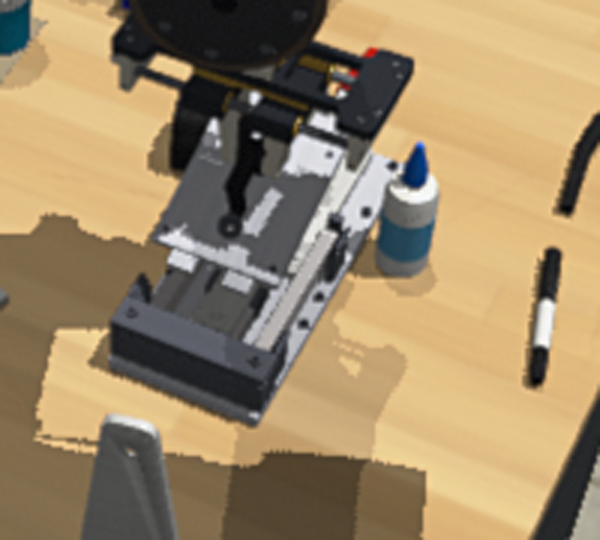

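View pics/t12.png

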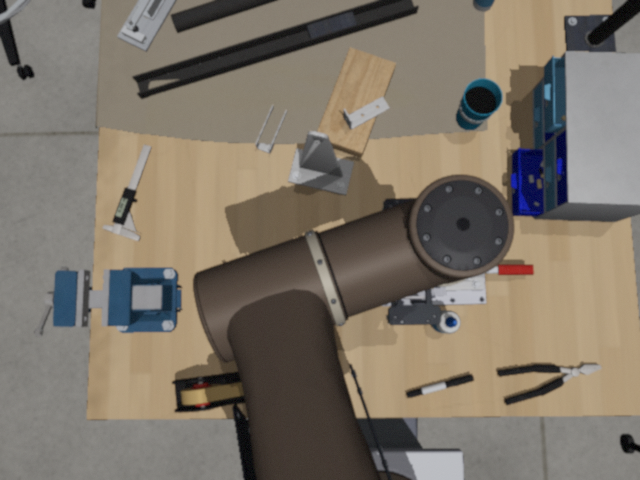

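The crop shows the tilted plate above the rails, tabs at (185,260) and (235,280) in front of the heel. The spotter puts the tabs at jig (−3, 63, 94) mm, against (0, 65, 95) predicted.

Call:
step_arm --pt "0.0 0 0.001 0.02 0" --pt "0.0 0 0.001 0.04 0" --pt "0.0 0 0.001 0.052 0" --pt "0.0 0 0.001 0.058 0" --pt "0.0 0 0.001 0.058 0"

```text
time_s: 18.0
tcp_pos: [0.484, -0.0403, 0.1056]
eef_rot: [180.0, -0.0, -89.4]
contact_force: [0.2, -0.2, -4.0]
gripper_width: 0.0135
```

```bash
python3 - <<'E'
from h import *
p=jw(0,.0055); to(p[0],p[1],.104,-89.4)
tilt("scene","s13")
def j(p):
    c,s=np.cos(JY),np.sin(JY); d=np.array(p[:2])-JO; return np.round([c*d[0]+s*d[1],-s*d[0]+c*d[1],p[2]],4)
for c in("scene",):
  for n in("plate_tabs","heel_lip"):
    print(c,n,[(round(x["p"],2),j(x["location"])) for x in spotter.tip_of(c,n)[:2]])
i=cv2.imread("pics/s13.png"); cv2.imwrite("pics/s13c.png",cv2.resize(i[150:270,290:430],None,fx=5,fy=5,interpolation=2))
E
```

```text
t 18.0 tcp [ 0.484  -0.0403  0.1056] rot [ 1.7998e+02 -1.0000e-02 -8.9360e+01] F [ 0.2 -0.2 -4. ] w 0.0135
d [-0.0163 -0.0003  0.0016] roll 0.0006
t 18.0 tcp [ 0.484  -0.0403  0.1056] rot [ 1.7998e+02 -1.0000e-02 -8.9360e+01] F [ 0.2 -0.2 -4. ] w 0.0135
scene p 0.66 n 1605 595 tilt along y(+ = tabs low) deg 16.58 about y 0.96 c [ 0.4788 -0.0191  0.0585]
 rel tcp: y [-0.0611  0.07  ] x [-0.0496  0.0497] z [0.0422 0.083 ]
 rear point [ 0.4595 -0.1017  0.083 ]
scene plate_tabs [(0.74, array([-0.0042,  0.0657,  0.0353]))]
scene heel_lip [(0.84, array([-0.0052,  0.0736,  0.0464]))]
```

View pics/s13c.png

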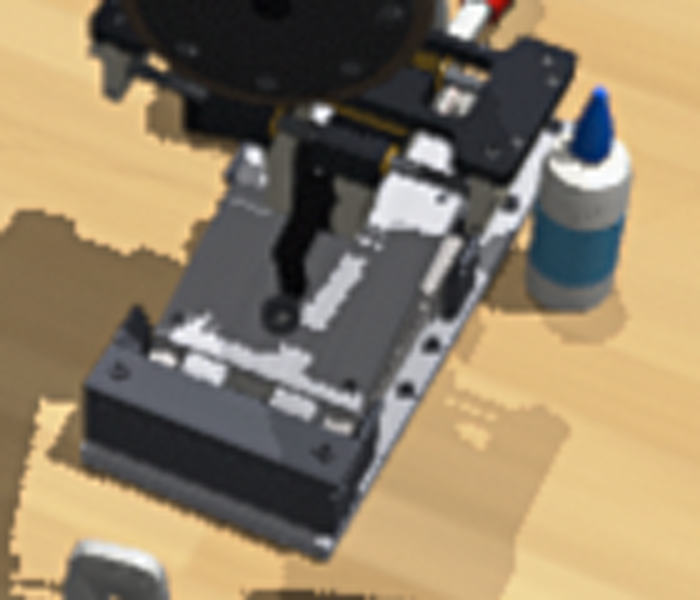

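The tabs at (205,370) and (295,402) sit just in front of the lip at the right height. I'll slide in.

Call:
step_arm --pt "0.0 0 0 0.002 0" --pt "0.0 -0.005 0 0.002 0" --pt "0.0 -0.01 0 0.002 0" --pt "0.0 -0.014 0 0.002 0" --pt "0.0 -0.0155 0 0.002 0"

```text
time_s: 18.82
tcp_pos: [0.4838, -0.0244, 0.1037]
eef_rot: [-180.0, 0.0, -89.3]
contact_force: [0.4, 0.2, -3.3]
gripper_width: 0.0134
```

```bash
cat >> h.py <<'E'
def j(p):
    c,s=np.cos(JY),np.sin(JY); d=np.array(p[:2])-JO; return np.round([c*d[0]+s*d[1],-s*d[0]+c*d[1],p[2]],4)
E
python3 - <<'E'
from h import *
s=st(); print(j(s["tcp_pos"]))
tilt("scene","s14")
for n in("plate_tabs","heel_lip"):
    print(n,[(round(x["p"],2),j(x["location"])) for x in spotter.tip_of("scene",n)[:2]])
i=cv2.imread("pics/s14.png"); cv2.imwrite("pics/s14c.png",cv2.resize(i[150:270,290:430],None,fx=5,fy=5,interpolation=2))
E
```

```text
t 18.82 tcp [ 0.4838 -0.0244  0.1037] rot [-179.99    0.    -89.34] F [ 0.4  0.2 -3.3] w 0.0134
[-0.0004  0.0051  0.1037]
t 18.82 tcp [ 0.4838 -0.0244  0.1037] rot [-179.99    0.    -89.34] F [ 0.4  0.2 -3.3] w 0.0134
scene p 0.98 n 1529 591 tilt along y(+ = tabs low) deg 17.32 about y -0.48 c [ 0.4794 -0.0059  0.057 ]
 rel tcp: y [-0.0579  0.06  ] x [-0.0496  0.0482] z [0.0433 0.0809]
 rear point [ 0.463  -0.0825  0.0796]
plate_tabs [(0.7, array([0.0001, 0.0812, 0.0306]))]
heel_lip [(0.58, array([-0.0021,  0.0699,  0.0442]))]
```

View pics/s14c.png

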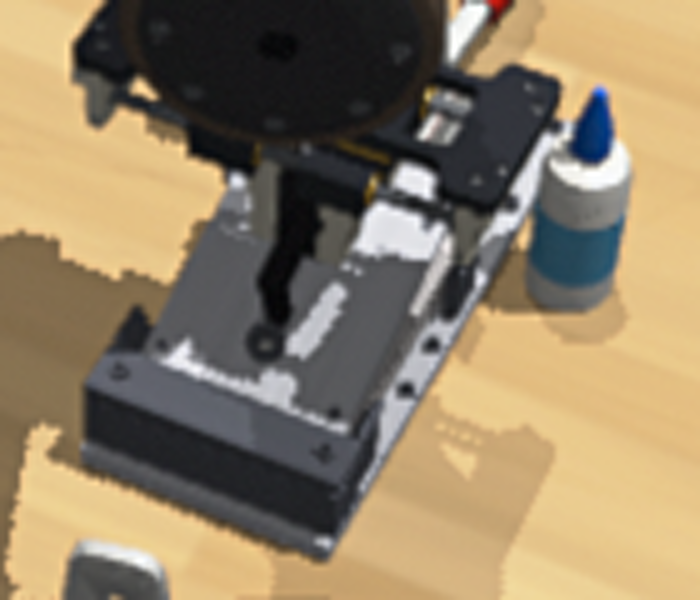

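Hooked: the tabs are at jig y≈81, z≈31 mm with a tilt of about 17° and no contact force. Next is the swing down, in an arc with a soft grip.

Call:
step_arm --pt "0.0 0 0 0 0" --pt "0.0 0.002 0 0.004 0" --pt "0.0 0.004 0 0.0065 0" --pt "0.0 0.006 0 0.0087 0" --pt "0.0 0.006 0 0.0087 0" --newtons 9

```text
time_s: 19.65
tcp_pos: [0.4839, -0.031, 0.0948]
eef_rot: [180.0, -0.0, -89.4]
contact_force: [1.7, -1.7, -2.0]
gripper_width: 0.0141
```

```bash
python3 - <<'E'
from h import *
s=st(); print(j(s["tcp_pos"]))
tilt("scene","s15")
for n in("plate_tabs","plate"):
    print(n,[(round(x["p"],2),j(x["location"])) for x in spotter.tip_of("scene",n)[:2]])
E
```

```text
t 19.65 tcp [ 0.4839 -0.031   0.0948] rot [179.99  -0.   -89.39] F [ 1.7 -1.7 -2. ] w 0.0141
[-0.0004 -0.0015  0.0948]
t 19.65 tcp [ 0.4839 -0.031   0.0948] rot [179.99  -0.   -89.39] F [ 1.7 -1.7 -2. ] w 0.0141
scene p 0.72 n 1456 565 tilt along y(+ = tabs low) deg 9.78 about y -0.12 c [ 0.4787 -0.009   0.0508]
 rel tcp: y [-0.0433  0.0657] x [-0.0493  0.0476] z [0.0422 0.0626]
 rear point [ 0.4629 -0.0745  0.0606]
plate_tabs [(0.91, array([-0.0022,  0.0797,  0.033 ])), (0.2, array([-0.0027,  0.0161,  0.0871]))]
plate [(0.78, array([-0.0016, -0.0012,  0.0496])), (0.25, array([-0.0019,  0.0163,  0.0889]))]
```

Call:
step_arm --pt "0.0 0.002 0 0.0025 0" --pt "0.0 0.0037 0 0.0048 0" --pt "0.0 0.0053 0 0.007 0" --pt "0.0 0.0066 0 0.009 0" --pt "0.0 0.0078 0 0.0108 0"

```text
time_s: 20.48
tcp_pos: [0.4839, -0.0386, 0.084]
eef_rot: [180.0, 0.0, -89.4]
contact_force: [0.4, 1.5, -3.2]
gripper_width: 0.0135
```

Call:
step_arm --pt "0.0 0.001 0 0.0015 0" --pt "0.0 0.0013 0 0.0025 0" --pt "0.0 0.0013 0 0.003 0"

```text
time_s: 20.85
tcp_pos: [0.4839, -0.0398, 0.0822]
eef_rot: [-180.0, -0.0, -89.3]
contact_force: [-5.0, 2.7, 13.9]
gripper_width: 0.0135
```

```bash
python3 - <<'E'
from h import *
s=st(); print(j(s["tcp_pos"]))
tilt("scene","s16")
for n in("plate_tabs","plate"):
    print(n,[(round(x["p"],2),j(x["location"])) for x in spotter.tip_of("scene",n)[:2]])
E
```

```text
t 20.85 tcp [ 0.4839 -0.0398  0.0822] rot [-179.99   -0.    -89.34] F [-5.   2.7 13.9] w 0.0135
[-0.0004 -0.0103  0.0822]
t 20.85 tcp [ 0.4839 -0.0398  0.0822] rot [-179.99   -0.    -89.34] F [-5.   2.7 13.9] w 0.0135
scene p 0.71 n 1354 591 tilt along y(+ = tabs low) deg -0.61 about y 0.42 c [ 0.4777 -0.0125  0.0431]
 rel tcp: y [-0.0467  0.0744] x [-0.0486  0.0473] z [0.041  0.0452]
 rear point [ 0.4471 -0.087   0.0427]
plate_tabs [(0.71, array([-0.002 ,  0.0844,  0.0368]))]
plate [(0.86, array([-0.0042, -0.0031,  0.0376]))]
```

The plate is flat (top at z = 43 mm, tilt about 0.6°) and pressing lightly on the rails. I'll release it.

Call:
step_arm --pt "0.0 0 0 -0.0008 0" --pt "0.05 0 0 -0.0008 0" --pt "0.05 0 0 -0.0008 0" --pt "0.05 0 0 -0.0008 0" --pt "0.05 0 0 -0.0008 0"

```text
time_s: 21.68
tcp_pos: [0.4839, -0.0399, 0.0819]
eef_rot: [180.0, -0.0, -89.4]
contact_force: [-0.3, -0.2, 0.5]
gripper_width: 0.0471
```

Call:
step_arm --pt "0.06 0 0 -0.03 0" --pt "0.06 0 0 -0.09 0" --pt "0.06 0 0 -0.15 0" --pt "0.06 0 0 -0.2 0" --pt "0.06 0.03 0 -0.22 0"

```text
time_s: 22.3
tcp_pos: [0.4854, -0.0693, 0.3056]
eef_rot: [-179.7, 0.0, -89.2]
contact_force: [0.2, 0.1, -1.1]
gripper_width: 0.0603
```

```bash
python3 - <<'E'
from h import *
s=st(); print(j(s["tcp_pos"]))
d=shot("scene","s17"); P=cloud(d)
m=spotter.regions_of("scene","plate")[0]; Q=P[m["mask"]&np.isfinite(P[...,2])]; n,c,S=plane(Q); print("tilt",np.degrees(np.arccos(n[2])),c)
S=S[abs(S[:,2]-.043)<.004]; rc=cv2.minAreaRect((S[:,:2]*1000).astype(np.float32)); print(rc, j([*(np.array(rc[0])/1000),0]))
for n in("plate_tabs","plate","lever_grip","jig_seat"):
    print(n,[(round(x["p"],2),j(x["location"])) for x in spotter.tip_of("scene",n)[:2]])
i=cv2.imread("pics/s17.png"); cv2.imwrite("pics/s17c.png",cv2.resize(i[100:280,270:470],None,fx=3,fy=3,interpolation=2))
l=lev(1.36); print(l); to(l[0],l[1]+.002,.25,-89.4)
E
```

```text
t 22.3 tcp [ 0.4854 -0.0693  0.3056] rot [-1.7968e+02  5.0000e-02 -8.9230e+01] F [ 0.2  0.1 -1.1] w 0.0603
[ 0.0008 -0.0398  0.3056]Traceback (most recent call last):
  File "<stdin>", line 4, in <module>
IndexError: list index out of range
```

```bash
python3 - <<'E'
from h import *
d=shot("scene","s18"); P=cloud(d)
Z=P[...,2]
for n in("plate_tabs","plate","lever_grip","jig_seat"):
    print(n,[(round(x["p"],2),j(x["location"])) for x in spotter.tip_of("scene",n)[:2]])
cy=.0
Q=P[(Z>.039)&(Z<.047)&(abs(P[...,0]-.484)<.055)&(P[...,1]>-.1)&(P[...,1]<.041)]
n,c,S=plane(Q); print(len(Q),len(S),"tilt",np.degrees(np.arccos(n[2])),n,c)
rc=cv2.minAreaRect((S[:,:2]*1000).astype(np.float32)); print(rc,j([rc[0][0]/1000,rc[0][1]/1000,0]))
i=cv2.imread("pics/s18.png"); cv2.imwrite("pics/s18c.png",cv2.resize(i[100:280,270:470],None,fx=3,fy=3,interpolation=2))
l=lev(1.36); print(l); to(l[0],l[1]+.002,.25,-89.4)
E
```

```text
plate_tabs [(0.55, array([-0.0004,  0.0819,  0.0365]))]
plate [(0.95, array([-0.0019, -0.0029,  0.0388]))]
lever_grip [(0.69, array([ 0.0006, -0.2417,  0.0403]))]
jig_seat []
1618 833 tilt 0.4650131876561335 [-0.0065398  -0.00480616  0.99996707] [ 0.48056332 -0.024026    0.04275811]
((484.7371520996094, -30.572959899902344), (107.15116882324219, 137.7944793701172), 0.5844382047653198) [ 0.0005 -0.0011  0.    ]
[np.float64(0.48672241994396), np.float64(-0.27036455660988384), np.float64(0.03903243398666877)]
t 22.65 tcp [ 0.4838 -0.0696  0.3009] rot [ 1.7989e+02 -1.0000e-02 -8.9360e+01] F [-0.4  1.2 -0.5] w 0.0603
d [ 0.1988 -0.0007  0.0509] roll 0.0006
```

View pics/s18c.png

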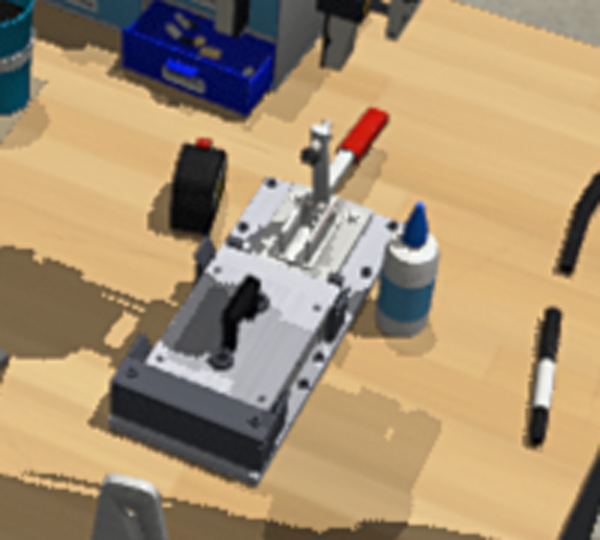

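The plate is seated: tilt 0.5°, centre at jig (0.5, −1) mm. The lever is open, with its red handle at (370,130) in the crop. I'll fetch the lever.

Call:
step_arm --pt "0.06 0.06 0 0 0" --pt "0.06 0.12 0 0 0" --pt "0.06 0.17 -0.001 0.0 0" --pt "0.06 0.1985 -0.001 0.02 0" --pt "0.06 0.1988 -0.001 0.08 0"

```text
time_s: 23.28
tcp_pos: [0.4891, -0.2707, 0.2225]
eef_rot: [-179.8, -0.1, -89.5]
contact_force: [1.9, 0.6, -1.7]
gripper_width: 0.06
```

Call:
step_arm --pt "0.06 0 0 0.06 0" --pt "0.06 0 0 0.12 0" --pt "0.06 0 0 0.17 0" --pt "0.06 0 0 0.182 0" --pt "0.06 0 0 0.182 0"

```text
time_s: 23.9
tcp_pos: [0.4876, -0.2685, 0.0399]
eef_rot: [179.9, -0.0, -89.3]
contact_force: [0.5, 0.7, 0.3]
gripper_width: 0.0596
```

Call:
step_arm --pt "0.0 0 0 0 0" --pt "0.0 0 0 0 0" --pt "0.0 0 0 0 0" --pt "0.0 0 0 0 0" --pt "0.0 0 0 0 0" --newtons 20

```text
time_s: 24.52
tcp_pos: [0.4869, -0.2687, 0.0401]
eef_rot: [180.0, 0.0, -89.4]
contact_force: [-2.9, -0.4, 1.8]
gripper_width: 0.0199
```

```bash
python3 - <<'E'
from h import *
s=st(); p=s["tcp_pos"]; a=np.arctan2(-.1695-p[1],p[2]-.044); rr=np.hypot(-.1695-p[1],p[2]-.044);print("q",a-.26,rr)
for q in np.arange(1.3,-.11,-.1):
    print(round(q,2),"dx",round((.1695+rr*np.sin(.26+q)+p[1]),4),"dz",round(p[2]-.044-rr*np.cos(.26+q),4))
E
```

```text
t 24.52 tcp [ 0.4869 -0.2687  0.0401] rot [179.95   0.   -89.37] F [-2.9 -0.4  1.8] w 0.0199
q 1.3505609516736456 0.09926112486501172
1.3 dx 0.0001 dz -0.005
1.2 dx -0.0005 dz -0.0149
1.1 dx -0.0021 dz -0.0247
1.0 dx -0.0047 dz -0.0343
0.9 dx -0.0082 dz -0.0436
0.8 dx -0.0126 dz -0.0525
0.7 dx -0.0179 dz -0.0609
0.6 dx -0.024 dz -0.0687
0.5 dx -0.0308 dz -0.0759
0.4 dx -0.0383 dz -0.0824
0.3 dx -0.0465 dz -0.088
0.2 dx -0.0551 dz -0.0929
0.1 dx -0.0642 dz -0.0968
-0.0 dx -0.0737 dz -0.0999
-0.1 dx -0.0834 dz -0.1019
```

Call:
step_arm --pt "0.0 0 0 -0.01 0" --pt "0.0 -0.0013 0 -0.0198 0" --pt "0.0 -0.0034 0 -0.0295 0" --pt "0.0 -0.0065 0 -0.039 0" --pt "0.0 -0.0104 0 -0.048 0"

```text
time_s: 25.15
tcp_pos: [0.4868, -0.2581, 0.0886]
eef_rot: [180.0, 0.0, -89.4]
contact_force: [-2.4, -2.2, -4.7]
gripper_width: 0.0198
```

Call:
step_arm --pt "0.0 -0.0048 0 -0.0087 0" --pt "0.0 -0.0105 0 -0.0168 0" --pt "0.0 -0.017 0 -0.0243 0" --pt "0.0 -0.0242 0 -0.0312 0" --pt "0.0 -0.032 0 -0.0372 0"

```text
time_s: 25.78
tcp_pos: [0.4865, -0.226, 0.1258]
eef_rot: [180.0, -0.0, -89.4]
contact_force: [-3.4, -3.8, -4.3]
gripper_width: 0.0199
```

```bash
python3 - <<'E'
from h import *
s=st(); p=s["tcp_pos"]; a=np.arctan2(-.1695-p[1],p[2]-.044); rr=np.hypot(-.1695-p[1],p[2]-.044);print("q",a-.26,rr)
for q in [.3,.25,.2,.15,.1,.05,0]:
    print(round(q,2),"dx",round((.1695+rr*np.sin(.26+q)+p[1]),4),"dz",round(p[2]-.044-rr*np.cos(.26+q),4))
E
```

```text
t 25.77 tcp [ 0.4865 -0.226   0.1258] rot [ 1.7996e+02 -2.0000e-02 -8.9370e+01] F [-3.4 -3.8 -4.3] w 0.0199
q 0.34494656173835847 0.09942933798644489
0.3 dx -0.0037 dz -0.0025
0.25 dx -0.008 dz -0.005
0.2 dx -0.0124 dz -0.0073
0.15 dx -0.0169 dz -0.0094
0.1 dx -0.0215 dz -0.0113
0.05 dx -0.0262 dz -0.0129
0 dx -0.031 dz -0.0143
```

Call:
step_arm --pt "0.0 -0.008 0 -0.005 0" --pt "0.0 -0.0124 0 -0.0073 0" --pt "0.0 -0.0169 0 -0.0094 0" --pt "0.0 -0.02 0 -0.0107 0" --pt "0.0 -0.0215 0 -0.0113 0"

```text
time_s: 26.4
tcp_pos: [0.4862, -0.2048, 0.1371]
eef_rot: [180.0, -0.0, -89.3]
contact_force: [-5.0, -6.1, -1.4]
gripper_width: 0.0195
```

```bash
python3 - <<'E'
from h import *
s=st(); p=s["tcp_pos"]; a=np.arctan2(-.1695-p[1],p[2]-.044); rr=np.hypot(-.1695-p[1],p[2]-.044);print("q",a-.26,rr)
E
```

```text
t 26.4 tcp [ 0.4862 -0.2048  0.1371] rot [ 1.7996e+02 -4.0000e-02 -8.9340e+01] F [-5.  -6.1 -1.4] w 0.0195
q 0.10266730615590008 0.09954332182905909
```

Call:
step_arm --pt "0.0 -0.0015 0 -0.0005 0" --pt "0.0 -0.003 0 -0.001 0" --pt "0.0 -0.003 0 -0.001 0"

```text
time_s: 26.78
tcp_pos: [0.4862, -0.2019, 0.1382]
eef_rot: [180.0, -0.0, -89.3]
contact_force: [-4.7, -5.0, -1.2]
gripper_width: 0.02
```

```bash
python3 - <<'E'
from h import *
s=st(); p=s["tcp_pos"]; a=np.arctan2(-.1695-p[1],p[2]-.044); rr=np.hypot(-.1695-p[1],p[2]-.044);print("q",a-.26,rr)
E
```

```text
t 26.77 tcp [ 0.4862 -0.2019  0.1382] rot [ 1.7996e+02 -4.0000e-02 -8.9350e+01] F [-4.7 -5.  -1.2] w 0.02
q 0.07137505957507989 0.09958923104499921
```

Call:
step_arm --pt "0.0 -0.0015 0 -0.0005 0" --pt "0.0 -0.003 0 -0.001 0" --pt "0.0 -0.003 0 -0.001 0"

```text
time_s: 27.15
tcp_pos: [0.4862, -0.2002, 0.1388]
eef_rot: [179.9, -0.1, -89.4]
contact_force: [-2.3, -15.1, -6.0]
gripper_width: 0.0196
```

```bash
python3 - <<'E'
from h import *
s=st(); p=s["tcp_pos"]; a=np.arctan2(-.1695-p[1],p[2]-.044); rr=np.hypot(-.1695-p[1],p[2]-.044);print("q",a-.26,rr)
d=shot("scene","s20")
i=cv2.imread("pics/s20.png"); cv2.imwrite("pics/s20c.png",cv2.resize(i[80:260,290:470],None,fx=3.3,fy=3.3,interpolation=2))
E
```

```text
t 27.15 tcp [ 0.4862 -0.2002  0.1388] rot [ 1.7995e+02 -1.4000e-01 -8.9350e+01] F [ -2.3 -15.1  -6. ] w 0.0196
q 0.05344293369970027 0.09969340189005146
```

View pics/s20c.png

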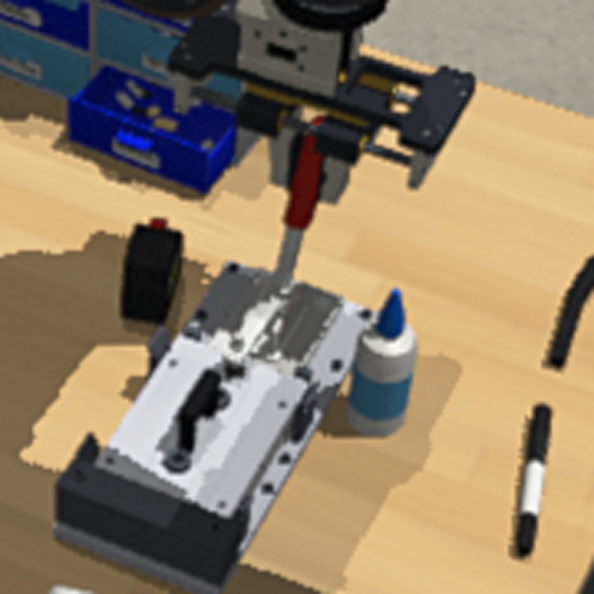

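The lever meets the stop (force has risen to 15 N) and the pad is on the plate end at about (235,370). A little more push will confirm it is firm.

Call:
step_arm --pt "0.0 -0.0015 0 -0.0005 0" --pt "0.0 -0.002 0 -0.0005 0" --pt "0.0 -0.002 0 -0.0005 0"

```text
time_s: 27.58
tcp_pos: [0.4862, -0.1996, 0.1391]
eef_rot: [179.9, -0.2, -89.4]
contact_force: [-0.1, -24.9, -12.3]
gripper_width: 0.0199
```

Call:
step_arm --pt "0.0 0.0025 0 0.0005 0" --pt "0.0 0.003 0 0.001 0" --pt "0.05 0.003 0 0.001 0" --pt "0.05 0.003 0 0.001 0" --pt "0.05 0.003 0 0.001 0"

```text
time_s: 28.2
tcp_pos: [0.4874, -0.1994, 0.1384]
eef_rot: [-179.9, 0.0, -89.3]
contact_force: [0.6, 1.1, -0.0]
gripper_width: 0.0442
```

Call:
step_arm --pt "0.06 0 0 0 0" --pt "0.06 0 0 -0.04 0" --pt "0.06 0 0 -0.1 0" --pt "0.06 0 0 -0.14 0" --pt "0.06 0.04 0 -0.15 0"

```text
time_s: 28.82
tcp_pos: [0.4888, -0.2391, 0.2919]
eef_rot: [-179.6, -0.1, -89.2]
contact_force: [0.7, 0.2, -0.1]
gripper_width: 0.0599
```

Call:
step_arm --pt "0.06 0.05 0 0 0" --pt "0.06 0.1 0 0 0" --pt "0.06 0.12 0 0 0" --pt "0.06 0.12 0 0 0"

```text
time_s: 29.32
tcp_pos: [0.4882, -0.3606, 0.2873]
eef_rot: [179.9, 0.0, -89.5]
contact_force: [-0.2, 0.3, -0.3]
gripper_width: 0.06
```

```bash
python3 - <<'E'
from h import *
st()
for cam in ("scene","top"):
    d=shot(cam,"z"+cam); P=cloud(d); Z=P[...,2]
    for n in("plate_tabs","plate","lever_grip","glue_bottle","tape_measure","fin_0"):
        L=spotter.tip_of(cam,n)[:2]; print(cam,n,[(round(x["p"],2),j(x["location"]) if n[0] in "pl" else np.round(x["location"],3)) for x in L])
    m=(abs(P[...,0]-.485)<.03)&(P[...,1]<-.17)&(P[...,1]>-.3)&(Z>.1)&(Z<.18); Q=P[m]; o=np.argsort(Q[:,2])
    for a in np.array_split(Q[o],6): print(np.round(a.mean(0),4))
    Q=P[(Z>.039)&(Z<.047)&(abs(P[...,0]-.484)<.05)&(P[...,1]>-.1)&(P[...,1]<.041)]
    n,c,S=plane(Q); print(len(S),"tilt",np.degrees(np.arccos(n[2])),c)
i=cv2.imread("pics/zscene.png"); cv2.imwrite("pics/zc.png",cv2.resize(i[80:260,290:470],None,fx=3.3,fy=3.3,interpolation=2))
E
```

```text
t 29.32 tcp [ 0.4882 -0.3606  0.2873] rot [ 1.7994e+02  3.0000e-02 -8.9480e+01] F [-0.2  0.3 -0.3] w 0.06
scene plate_tabs [(0.67, array([-0.    ,  0.0822,  0.0343]))]
scene plate [(0.87, array([-0.0023, -0.004 ,  0.0397]))]
scene lever_grip [(0.74, array([ 0.0017, -0.1774,  0.1394]))]
scene glue_bottle [(0.8, array([ 0.394, -0.128,  0.001]))]
scene tape_measure [(0.63, array([ 0.591, -0.164, -0.006]))]
scene fin_0 [(0.95, array([ 0.427,  0.264, -0.001])), (0.63, array([0.692, 0.101, 0.003]))]
[ 0.4845 -0.1798  0.1088]
[ 0.4846 -0.1852  0.122 ]
[ 0.4842 -0.192   0.1339]
[ 0.4841 -0.1987  0.1451]
[ 0.4855 -0.2072  0.1564]
[ 0.4859 -0.2149  0.1642]
819 tilt 0.5160880722318592 [ 0.48128824 -0.02462707  0.04261359]
top plate_tabs [(0.83, array([-0.004 ,  0.0831,  0.036 ])), (0.63, array([0.002 , 0.0074, 0.0748]))]
top plate [(0.94, array([ 0.0033, -0.0018,  0.039 ]))]
top lever_grip [(0.68, array([-0.0019, -0.1789,  0.1415]))]
top glue_bottle [(0.66, array([ 0.391, -0.127,  0.006]))]
top tape_measure [(0.8, array([ 0.586, -0.166, -0.002]))]
top fin_0 [(0.94, array([0.688, 0.105, 0.002]))]
[ 0.4843 -0.1811  0.112 ]
[ 0.4857 -0.1889  0.1269]
[ 0.4852 -0.1966  0.1406]
[ 0.4852 -0.2046  0.1536]
[ 0.4859 -0.2178  0.1627]
[ 0.4864 -0.217   0.1661]
1765 tilt 0.4842029672258012 [ 0.48347244 -0.02571109  0.04269089]
```

View pics/zc.png

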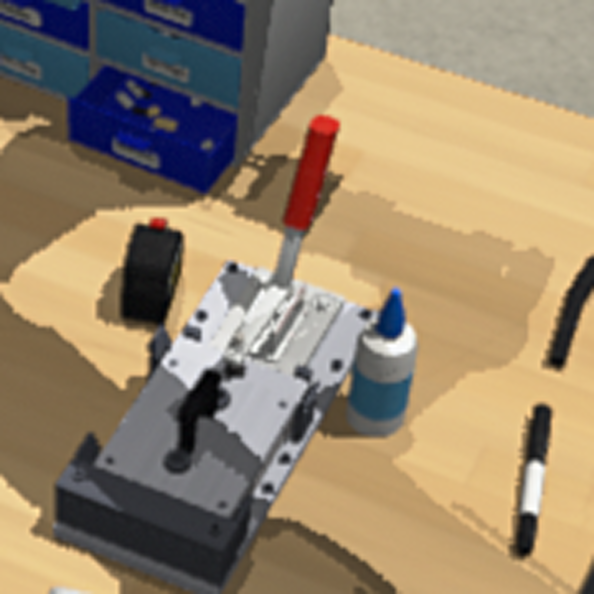

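```bash
python3 - <<'E'
from h import *
print(workorder.close_job()); st()
E
```

```text
the job is handed in; nothing more can be done
None
the job is handed in; nothing more can be done
```

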